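# Lock a fresh desiccant cartridge into the dry box

## Task

Take the fresh orange desiccant cartridge out of the wooden stand, push it right down against the spring into the round port on the dry box's lid, with its two lugs through the entry notches, and while pushing twist it clockwise (seen from above) a quarter turn to the end stop, so that it is locked in; do not force it round before it is pushed down. Finish still gripping the seated cartridge: do not let go of it. Leave the spent green cartridge, the wash bottle, the cup and the brush where they are.

Things in the scene. Friction and masses are not known exactly. Their poses are not given: they have to be found in the camera images.
- fresh: Fresh cartridge, ORANGE, loose, about 110 g, upright in a well of the stand. Origin: centre of underside; z up its axis. Body 38 mm across, z 0 to 44.5 mm. Two bayonet lugs along +x and -x: z 28 to 34 mm, 8 mm wide, 54 mm tip to tip. Cap disc 56 mm across, z 44.5 to 50.5; on it a grip bar 50 mm long in x, 16 mm thick in y, z 50.5 to 80.5. A half turn about z gives the same shape.
- fresh_grip (a point): Point in the middle of the orange cartridge's grip bar, on its axis, 72.5 mm above its underside (22 mm above the cap disc, 8 mm below the bar's top). Axes as fresh; fingers close along y.
- fresh_lugs (a point): Point on the orange cartridge's axis at mid-height of its lugs, 31 mm above its underside; axes as fresh. Its depth below port: 1 mm as the foot meets the spring; over 10 mm to clear the flange and turn; 13.5 mm pushed right down; 7 mm once locked (at the quarter turn the spring lifts the lugs 3 mm into recesses under the flange).
- spent: Spent cartridge, GREEN, same shape and size as the orange one, in the other well. Leave it.
- stand: Fixed wooden stand 75 x 190 x 24 mm; origin: centre of its underside, long side along its y. Two round wells 43 mm across, 18 mm deep (well floor 6 mm above the table), centred 55 mm to either side in y. Which cartridge stands in which well varies.
- dry_box: Fixed dry box, 260 x 180 mm, clear walls, white and clear lid 90 mm above the table, a brown iron find inside. Origin: centre of its underside, x along its long side, z up. A raised round port, black and grey, 72 mm across, stands on the lid 60 mm from the centre towards -x.
- port (a point): Centre of the port's mouth, at its top rim, 105 mm above the table; axes as dry_box. Bore 40.6 mm across. Entry notches (12 mm wide) at its +x and -x, yellow marks; lock places at its +y and -y, red marks. Only clockwise turning (from above) is free, to end stops just past the quarter turn, and only with the cartridge pushed down. Pushed right down, the cap disc rests on the rim.
- spring_plate (a joint): Spring-loaded plate in the port under the cartridge: 0 free, grows as it is pushed down, m. About 0.006 with the cartridge locked (7 N), 0.0125 with it pushed right down (12 N); 700 N/m.
- wash_bottle: White plastic wash bottle with blue cap, 68 mm across, 170 mm high; bystander. Origin: centre of its underside.
- cup: Dark green cup, 72 mm across, 85 mm high; bystander. Origin: centre of its underside.
- brush: Wooden-handled brush lying on the table; bystander.

How it is judged:
On the way, in this order (a step that is already met when the one before it is completed fails the run):
1. the orange cartridge is lifted clear of the stand in the gripper (height (world z) of fresh above 0.05 m and contact force between the fingers and fresh above 1 N), for 0.1 s.
2. the orange cartridge is pushed into the port with its lugs under the flange, the spring compressed (horizontal distance between fresh_lugs and port below 0.004 m and z of fresh_lugs in the frame of port below -0.0095 m and value of joint spring_plate above 0.007 m and angle between the x axis of fresh and the y axis of port, either way round above 0.35 rad).
At the end, for the whole second after the job is handed in: Orange cartridge upright in the port (axis within 4 mm, tilt under 0.1 rad), its lugs 5 mm or more below the rim, within 0.17 rad of the quarter turn, spring pressed over 4 mm, at rest and still gripped (over 2 N) through the last second (horizontal distance between fresh_lugs and port below 0.004 m and z of fresh_lugs in the frame of port below -0.005 m and angle between the x axis of fresh and the y axis of port, either way round below 0.17 rad and angle between fresh's own z axis and vertical below 0.1 rad and value of joint spring_plate above 0.004 m and contact force between the fingers and fresh above 2 N and linear speed of fresh below 0.02 m/s); the arm keeps its last pose, push and grip.
It fails at once if the spent green cartridge is moved more than 20 mm (distance of spent from where it was at the start of the episode above 0.02 m).
It fails at once if the wash bottle is moved more than 20 mm (distance of wash_bottle from where it was at the start of the episode above 0.02 m).
It fails at once if the cup is moved more than 20 mm (distance of cup from where it was at the start of the episode above 0.02 m).
It fails at once if the brush is moved more than 20 mm (distance of brush from where it was at the start of the episode above 0.02 m).
It fails at once if the cartridge is forced round without being pushed down (its lugs cut across the flange) (horizontal distance between fresh_lugs and port below 0.006 m and z of fresh_lugs in the frame of port between -0.008 and -0.001 m and angle between the x axis of fresh and the y axis of port, either way round between 0.35 and 1.22 rad).
It also fails if it takes over 40 s, if anything falls off the work surface, if the arm or the gripper's body presses on something with over 40 N, if the wrist force passes 120 N, or if a joint passes its speed limit or range.

## Robot

A 6-joint arm with a two-finger parallel gripper is mounted at the origin on the work surface. World frame = base frame: x ahead of the robot, y to its left, z up, the work surface at z = 0. Lengths are in m, angles in rad, forces in N, time in s.
With the tool pointing down it reaches from about 0.35 to 1 m from the base axis. Payload 7.1 kg.
Tool frame: the origin (TCP) lies on the centre line of the jaws, within the pads' length; the fingertips stand 22 mm ahead of it and the grasp point (between the pads) lies 3 mm ahead of it; z points along the fingers, y is the line along which they close (so a half turn about z gives the same grasp; the last joint's range is limited). The gripper opens to 85 mm and grips with 20 to 120 N. Pads are 22 mm wide; open, the fingers measure 114 mm over their backs; the gripper's body (76 mm by 85 mm) begins 54 mm behind the grasp point. The pads swing forward as they close: fully open they stand 13 mm farther back than shut.
Start: joints at [1.135, 0.423, 1.63, -0, 1.089, -0.019], TCP at [0.253, 0.571, 0.233] pointing down, gripper open.
Joint ranges: [-3, 3], [-0.9, 2.11], [0.09, 2.58], [-1.31, 4.45], [0.11, 2.69], [-2.54, 2.54]. Speed limits (rad/s): [2.39, 2.39, 3.01, 3.14, 3.14, 3.14].

## Interface

Orientations are given as a 3x3 rotation matrix whose columns are the frame's x, y, z axes.
In Python, from workcell import arm gives the robot as it stands.
- The arm moves only by the shell command python3 drive.py 'ROWS' [OPENING]. ROWS is a JSON list of rows, 1 to 8 of them, each an object with the fields sx, sy, sz (the shift in m), drx, dry, drz (a rotation vector in rad); a field left out counts as zero; each row shifts and turns the commanded pose from where the row before left it, along the tool's axes as they then stand; what a row does not reach is not made up. A row lasts 1/10 s, in which the tool goes at most 0.05 m and 0.15 rad, less where a joint would pass 70% of its speed; a pose out of reach is approached as far as the arm can. OPENING is the finger opening in m, set as the command begins (- or left out keeps the last). The fingers move at their own pace and stop on an object; the grip force is fixed at half the most. Time passes only in rows, so rows that do not move let the fingers close. It prints the time, the measured TCP pose, the force, the opening and the grip force at its end. Input that does not fit is refused with a message, and nothing moves.
- arm.observe(): the state, without advancing time (a new reading comes with each control period).
- arm.read_camera(name): name is "scene" or "top"; returns the picture (420x560x3 uint8, blue, green, red); there is no depth.
- arm.camera_info(name): a dict with "vfov" (degrees; the focal length in pixels is half the picture's height over the tangent of half this angle, whatever the lens; pixels are square), "cx", "cy" (the principal point, pixels), "k1" (the pictures are not rectified: a ray, as slopes to the right and down, at radius r is drawn at 1 + k1 r^2 times it, then the intrinsics apply), "eye" and "rotation" of the camera in the world. Camera axes: x right, y up, looking along -z (the intrinsics and any distortion apply to the point x, -y, -z); pixel columns grow to the right and rows downward; lengths in m; the calibration is good to about 2 mm. A picture is of the moment at which its call begins. camera_info takes no time and is no camera call.
- arm.close_job(): hands the job in; it is judged then, once.
The state is a dict: "time_s": time; "joint_positions": joint angles; "qd": joint speeds; "joint_torque": joint torques, N m; "eef_pos": TCP position; "tool_rot": TCP orientation; "ft_force": force on the tool from outside, world axes, zero at the start; "wrist_torque": the same for the moment, N m; "gripper_width": finger opening in m; "gripper_force": force on a finger pad.
Only numpy, scipy, OpenCV 4.12 (cv2) and the standard library are available. Lean on these libraries where they do the work, as an engineer would, in place of code of your own. Each camera call takes 0.05 s, during which the arm holds its last target. There are 200 camera calls.

## Working session

There is one attempt and no reset: what is moved stays moved. The work goes in short steps, Python scripts to look and compute and a shell command to move; the robot and the scene stay as the last step left them, time stands still between calls to the robot, and variables do not carry over. Pictures are saved under pics/ and viewed, at most 10 in all, crops included, and the job is handed in when it is done.

```bash
ls; mkdir -p pics
python3 - <<'E'
from workcell import arm
import cv2
for n in("scene","top"):
    cv2.imwrite(f"pics/{n}0.png",arm.read_camera(n)); print(n,arm.camera_info(n))
s=arm.observe(); print(s)
E
```

```text
drive.py
pics
workcell.py
scene {'vfov': 50.6544527364902, 'cx': 279.61114791174253, 'cy': 208.2016887019482, 'k1': -0.02001263318006368, 'eye': array([ 1.11207449, -0.7180759 ,  1.15797614]), 'rotation': array([[ 0.81237724, -0.44748975,  0.37389322],
       [ 0.58312983,  0.62525405, -0.51866846],
       [-0.00167943,  0.63938274,  0.76888679]])}
top {'vfov': 47.55964473801341, 'cx': 282.0147803220735, 'cy': 205.8581364434374, 'k1': -0.05742459093197987, 'eye': array([ 0.40960839, -0.00715822,  1.53275665]), 'rotation': array([[-2.29553560e-02,  9.92474800e-01, -1.20278110e-01],
       [-9.99736252e-01, -2.27053389e-02,  3.44888120e-03],
       [ 6.91972433e-04,  1.20325557e-01,  9.92734245e-01]])}
{'time_s': 0.1, 'joint_positions': array([ 1.13503873e+00,  4.23792916e-01,  1.63060749e+00, -1.93409890e-05,
        1.08859517e+00, -1.89894717e-02]), 'qd': array([-0.00109854,  0.00088341, -0.00270707,  0.00059581, -0.0013541 ,
       -0.00162635]), 'joint_torque': array([ 1.10896999e-04, -5.58420217e+01, -2.82443225e+01,  5.01971635e-05,
        2.92569435e-03,  8.97257820e-06]), 'eef_pos': array([0.25277289, 0.57106798, 0.23200802]), 'tool_rot': array([[-9.14405633e-01,  4.04798723e-01, -5.76636659e-04],
       [ 4.04799134e-01,  9.14404738e-01, -1.27905555e-03],
       [ 9.51923994e-06, -1.40299762e-03, -9.99999016e-01]]), 'ft_force': array([0.19471164, 0.78206428, 0.38232219]), 'wrist_torque': array([ 0.01269638,  0.00242507, -0.01701342]), 'gripper_force': 0.0, 'gripper_width': 0.08538252318791487}
```
View pics/top0.png

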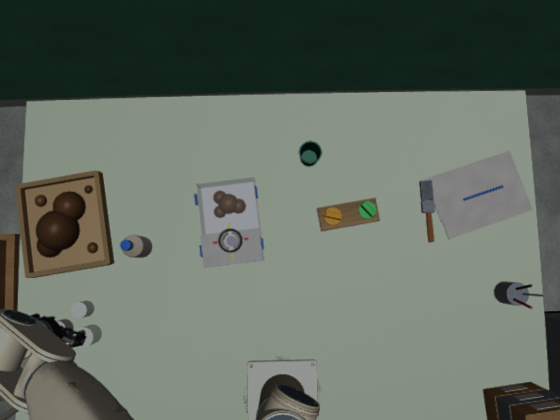

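View pics/scene0.png

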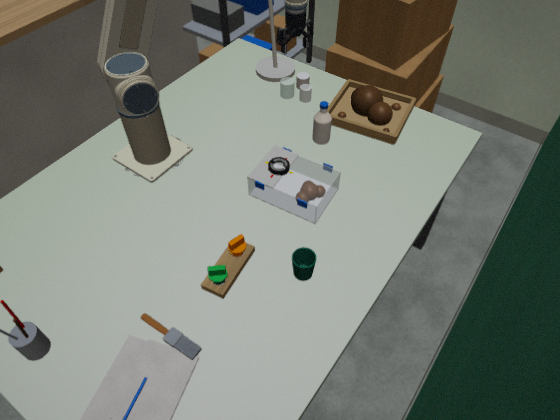

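The top view shows the orange cartridge near (333,215), green near (368,209) and the port near (230,240), with the box's long side running down the picture. I'll enlarge those regions from both cameras.

Create h.py:
```python
import numpy as np, cv2
from workcell import arm
def cam(n):
    c=arm.camera_info(n); f=210/np.tan(np.radians(c["vfov"])/2); return c,f
def proj(n,P):
    c,f=cam(n); p=(np.atleast_2d(P)-c["eye"])@c["rotation"]
    s=np.c_[p[:,0]/-p[:,2],-p[:,1]/-p[:,2]]; s=s*(1+c["k1"]*(s**2).sum(1,keepdims=True))
    return s*f+[c["cx"],c["cy"]]
def ray(n,uv):
    c,f=cam(n); d=(np.array(uv,float)-[c["cx"],c["cy"]])/f; s=d.copy()
    for _ in range(20): s=d/(1+c["k1"]*(s@s))
    return c["eye"],c["rotation"]@[s[0],-s[1],-1]
def at(n,uv,z):
    e,d=ray(n,uv); return e+d*(z-e[2])/d[2]
```

Run:
```python
from h import *
t=cv2.imread("pics/top0.png");s=cv2.imread("pics/scene0.png")
def crop(im,x,y,w,h,k): return cv2.resize(im[y:y+h,x:x+w],None,fx=k,fy=k,interpolation=cv2.INTER_CUBIC)
a=np.hstack([crop(t,190,170,80,100,5)[:, :400],crop(t,310,185,80,100,5)])
cv2.imwrite("pics/ct.png",a)
b=np.hstack([crop(s,240,140,80,100,5),crop(s,195,215,80,100,5)]);cv2.imwrite("pics/cs.png",b)
```

```text
(no output)
```

View pics/ct.png

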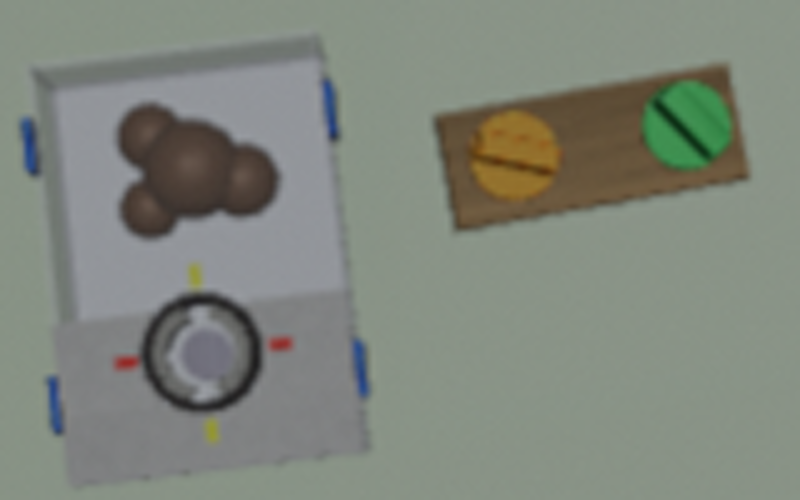

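View pics/cs.png

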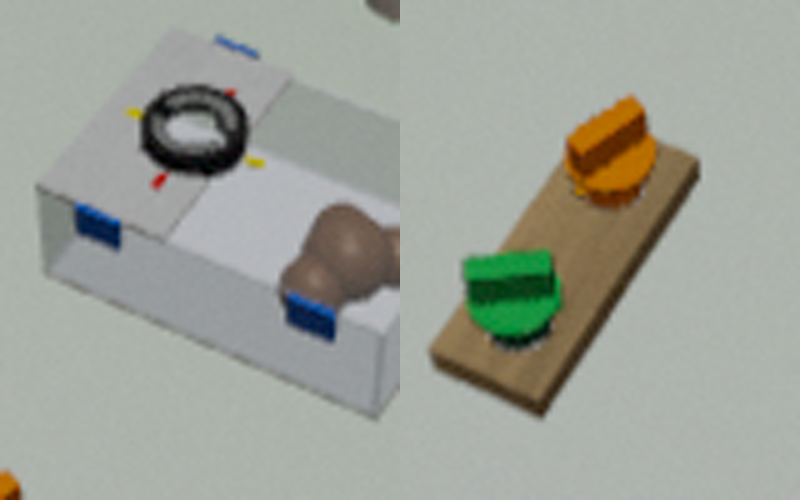

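The crops show the orange bar (dark side edge around top px (333,215)), the green bar at a different yaw, and the port with yellow marks at top px ≈ (229,225) and (232,256) and red ones at (215,242) and (246,239). Next: fit the positions numerically.

```bash
cat > fit.py <<'E'
from h import *
from scipy.optimize import minimize
K=8
a=np.linspace(0,2*np.pi,40,endpoint=False); C=np.c_[np.cos(a),np.sin(a)]
def cyl(r,z0,z1): return np.vstack([np.c_[r*C,np.full(40,z)] for z in(z0,z1)])
def box(x,y,z0,z1): return np.array([[i*x,j*y,k] for i in(-1,1) for j in(-1,1) for k in(z0,z1)])
def cart(zcut):
    L=box(.027,.004,.028,.034)
    return [cyl(.019,zcut,.0445),L,cyl(.028,.0445,.0505),box(.025,.008,.0505,.0805)]
def shot(n,k=4): return np.mean([arm.read_camera(n).astype(float) for _ in range(k)],0)
def orange(im):
    b,g,r=im[...,0],im[...,1],im[...,2]; m=r+g+b+1
    return np.clip((np.clip((r-b)/m,0,1)-.25)/.15,0,1)   # saturated orange
def mask(n,parts,T,win):
    x,y,w,h=win; M=np.zeros((h*K,w*K),np.uint8)
    for p in parts:
        uv=(proj(n,p@T[:3,:3].T+T[:3,3])-[x,y]+.5)*K-.5
        cv2.fillConvexPoly(M,cv2.convexHull(np.round(uv*16).astype(np.int32)),255,shift=4)
    return cv2.resize(M,(w,h),interpolation=cv2.INTER_AREA)/255.
def TT(x,y,z,yaw):
    T=np.eye(4); c,s=np.cos(yaw),np.sin(yaw); T[:2,:2]=[[c,-s],[s,c]]; T[:3,3]=x,y,z; return T
E
cat > m1.py <<'E'
from fit import *
ims={n:shot(n) for n in("top","scene")}; np.savez("ims.npz",**ims)
W={"top":(310,190,50,50),"scene":(220,225,40,45)}
O={n:orange(ims[n])[W[n][1]:W[n][1]+W[n][3],W[n][0]:W[n][0]+W[n][2]] for n in W}
for n in O: print(n,O[n].sum())
parts=cart(.022)
def cost(p,names=("top","scene")):
    return sum(((mask(n,parts,TT(p[0],p[1],.006,p[2]),W[n])-O[n])**2).sum() for n in names)
g=at("top",(333,214.5),.056); print(g)
for names in (("top","scene"),("top",),("scene",)):
  best=None
  for y0 in np.arange(0,np.pi,.4):
    r=minimize(cost,[g[0],g[1],y0],args=(names,),method="Nelder-Mead",options=dict(initial_simplex=np.array([[g[0],g[1],y0],[g[0]+.006,g[1],y0],[g[0],g[1]+.006,y0],[g[0],g[1],y0+.3]]),xatol=1e-5,fatol=1e-3))
    if best is None or r.fun<best.fun: best=r
  print(names,best.x,best.fun)
# marks
def blob(n,w,win):
    x,y,ww,hh=win; s=w[y:y+hh,x:x+ww]; V,U=np.mgrid[y:y+hh,x:x+ww]
    return np.array([(U*s).sum(),(V*s).sum()])/s.sum(),s.sum()
b={"top":[(225,220,9,10,'y'),(228,251,9,9,'y'),(210,239,8,7,'r'),(243,235,8,7,'r')],
 "scene":[(262,158,9,8,'y'),(287,169,9,6,'y'),(282,155,7,6,'r'),(267,172,10,8,'r')]}
for n,L in b.items():
  im=ims[n]; B,G,R=im[...,0],im[...,1],im[...,2]
  Y=np.clip(np.minimum(R,G)-B-25,0,None); Rd=np.clip(R-np.maximum(G,B)-25,0,None)
  for w in L:
    c,s=blob(n,Y if w[4]=='y' else Rd,w[:4]); print(n,w[4],c,s,at(n,c,.09))
E
python3 m1.py
```

```text
top 158.0585546898967
scene 275.5591588810079
[ 0.55777069 -0.17053359  0.056     ]Traceback (most recent call last):
  File "m1.py", line 13, in <module>
    r=minimize(cost,[g[0],g[1],y0],args=(names,),method="Nelder-Mead",options=dict(initial_simplex=np.array([[g[0],g[1],y0],[g[0]+.006,g[1],y0],[g[0],g[1]+.006,y0],[g[0],g[1],y0+.3]]),xatol=1e-5,fatol=1e-3))
    res = _minimize_neldermead(fun, x0, args, callback, bounds=bounds,
                               **options)
    fxr = func(xr)
    fx = function(np.copy(x), *(wrapper_args + args))
  File "m1.py", line 8, in cost
    return sum(((mask(n,parts,TT(p[0],p[1],.006,p[2]),W[n])-O[n])**2).sum() for n in names)
  File "m1.py", line 8, in <genexpr>
    return sum(((mask(n,parts,TT(p[0],p[1],.006,p[2]),W[n])-O[n])**2).sum() for n in names)
                 ~~~~^^^^^^^^^^^^^^^^^^^^^^^^^^^^^^^^^^^^^^
  File "fit.py", line 17, in mask
    uv=(proj(n,p@T[:3,:3].T+T[:3,3])-[x,y]+.5)*K-.5
        ~~~~^^^^^^^^^^^^^^^^^^^^^^^^
  File "h.py", line 6, in proj
    c,f=cam(n); p=(np.atleast_2d(P)-c["eye"])@c["rotation"]
        ~~~^^^
  File "h.py", line 4, in cam
    c=arm.camera_info(n); f=210/np.tan(np.radians(c["vfov"])/2); return c,f
ValueError: time passes only in moves, steps and waits
```

```bash
sed -i 's/^def cam(n):/from functools import lru_cache\n@lru_cache\ndef cam(n):/' h.py
sed -i 's/^ims={n:shot.*/ims=dict(np.load("ims.npz"))/; s/^g=at/im=ims["top"]; b_=im[...,0];m_=im.sum(2)+1;np.set_printoptions(precision=2,suppress=True,linewidth=200);q=(im[...,2]-b_)\/m_;print(q[203:228:2,320:348:2]); im=ims["scene"];q=(im[...,2]-im[...,0])\/(im.sum(2)+1);print(q[230:266:2,224:258:2]);np.set_printoptions(precision=4)\ng=at/' m1.py; python3 m1.py
```

```text
top 158.0585546898967
scene 275.5591588810079
[[0.01 0.01 0.01 0.01 0.01 0.   0.   0.01 0.01 0.01 0.03 0.05 0.09 0.12]
 [0.01 0.01 0.01 0.01 0.03 0.04 0.06 0.1  0.15 0.16 0.17 0.18 0.18 0.18]
 [0.05 0.09 0.12 0.16 0.18 0.26 0.28 0.27 0.22 0.17 0.17 0.17 0.18 0.17]
 [0.18 0.18 0.17 0.25 0.32 0.33 0.34 0.34 0.33 0.28 0.18 0.17 0.17 0.18]
 [0.18 0.17 0.22 0.33 0.38 0.38 0.33 0.34 0.33 0.33 0.24 0.17 0.17 0.17]
 [0.17 0.18 0.28 0.37 0.34 0.32 0.35 0.36 0.36 0.4  0.32 0.17 0.17 0.18]
 [0.18 0.18 0.39 0.39 0.33 0.35 0.34 0.34 0.34 0.35 0.35 0.27 0.17 0.17]
 [0.18 0.17 0.33 0.36 0.41 0.47 0.38 0.41 0.36 0.33 0.33 0.23 0.17 0.17]
 [0.18 0.17 0.26 0.33 0.33 0.33 0.34 0.35 0.36 0.45 0.39 0.18 0.17 0.17]
 [0.17 0.17 0.18 0.33 0.33 0.33 0.33 0.34 0.34 0.34 0.25 0.17 0.18 0.17]
 [0.15 0.17 0.17 0.21 0.33 0.32 0.33 0.33 0.36 0.27 0.17 0.17 0.18 0.17]
 [0.1  0.18 0.18 0.17 0.18 0.21 0.23 0.21 0.18 0.17 0.18 0.18 0.18 0.17]
 [0.04 0.18 0.17 0.17 0.17 0.18 0.18 0.17 0.17 0.15 0.1  0.06 0.02 0.02]]
[[ 0.   -0.    0.    0.    0.    0.    0.    0.    0.    0.    0.   -0.    0.    0.    0.    0.    0.  ]
[... 1734 characters left out ...]
18  0.18  0.23  0.01  0.   -0.    0.    0.    0.  ]]
[ 0.5578 -0.1705  0.056 ]
('top', 'scene') [ 0.5551 -0.1694  1.3326] 64.0374343214267
('top',) [ 0.5538 -0.1688  0.9938] 42.921780296931246
('scene',) [ 0.5557 -0.1704  1.3788] 15.391533658590172
top y [228.5198 224.7468] 373.25 [0.5304 0.1516 0.09  ]
top y [231.9111 255.6934] 464.0 [0.4366 0.1423 0.09  ]
top r [214.8925 242.0378] 562.75 [0.4788 0.1934 0.09  ]
top r [245.6727 238.2555] 487.25 [0.4882 0.1    0.09  ]
scene y [266.4829 162.2018] 526.5 [0.4366 0.1427 0.09  ]
scene y [290.5829 171.9396] 542.5 [0.5303 0.1525 0.09  ]
scene r [285.5554 158.0613] 146.75 [0.478  0.1974 0.09  ]
scene r [271.3758 175.6636] 539.5 [0.4881 0.101  0.09  ]
```

```bash
sed -i 's/^print(q.*//; s/;print(q\[[^;]*//g' m1.py; sed -i 's/def orange(im):/def orange(im,hi=.62):/; s/-.25)\/.15/-.18)\/(hi-.18)/' fit.py; sed -i 's/orange(ims\[n\])/orange(ims[n],.33 if n=="top" else .62)/' m1.py; python3 m1.py | head -6
python3 - <<'E'
from fit import *
t=np.load("ims.npz")
T=TT(.5557,-.170,.006,1.37)
out=[]
for n,w in(("top",(310,190,40,45)),("scene",(220,222,40,45))):
    im=t[n][w[1]:w[1]+w[3],w[0]:w[0]+w[2]]; im=cv2.resize(np.clip(im*(1.3),0,255).astype(np.uint8),None,fx=10,fy=10,interpolation=cv2.INTER_CUBIC)
    for p in cart(.022)[2:]:
        uv=((proj(n,p@T[:3,:3].T+T[:3,3])-w[:2]+.5)*10).astype(np.int32)
        cv2.polylines(im,[cv2.convexHull(uv)],True,(255,0,0),1)
    out.append(im)
cv2.imwrite("pics/ov.png",np.hstack(out))
E
```

```text
top 263.28517204699244
scene 277.2147904828312
[ 0.5578 -0.1705  0.056 ]
('top', 'scene') [ 0.5548 -0.1692  1.3305] 21.73757139208168
('top',) [ 0.5539 -0.1685  1.2632] 2.168083681661061
('scene',) [ 0.5557 -0.17    1.3551] 15.459106791207748
```

View pics/ov.png

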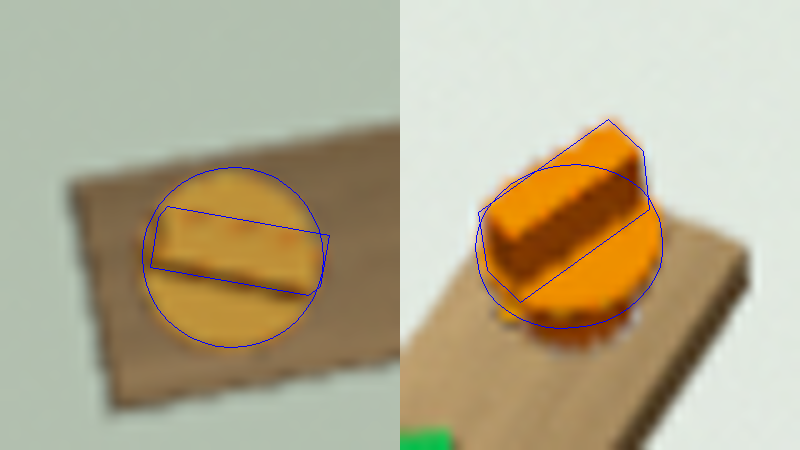

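The fit agrees with the picture: bar in the top crop (150..328, 207..297), with the scene outline within half a pixel. I take the cartridge as (0.5545, -0.169) at yaw 1.335, and the port as (0.4835, 0.147) at yaw 0.10. Moving to above the cartridge.

```bash
cat > to.py <<'E'
import sys
from h import *
from scipy.spatial.transform import Rotation as Ro
# usage: to.py x y z yaw -> remaining shift & turn in tool axes
x,y,z,w=map(float,sys.argv[1:5]); s=arm.observe(); R=s["tool_rot"]
c,d=np.cos(w),np.sin(w); G=np.array([[c,d,0],[d,-c,0],[0,0,-1]])
np.set_printoptions(precision=4,suppress=True)
print("t",round(s["time_s"],2),"shift",R.T@(np.array([x,y,z])-s["eef_pos"]),"turn",Ro.from_matrix(R.T@G).as_rotvec(),"grip",s["gripper_force"],"F",s["ft_force"],"yaw",np.arctan2(R[1,0],R[0,0]),"tcp",s["eef_pos"])
E
python3 drive.py '[{"sx":-0.03,"sy":-0.029},{"sx":-0.03,"sy":-0.029},{"sx":-0.03,"sy":-0.029},{"sx":-0.03,"sy":-0.029},{"sx":-0.03,"sy":-0.029},{"sx":-0.03,"sy":-0.029},{"sx":-0.03,"sy":-0.029},{"sx":-0.03,"sy":-0.029}]'
python3 drive.py '[{"sx":-0.03,"sy":-0.029},{"sx":-0.03,"sy":-0.029},{"sx":-0.03,"sy":-0.029},{"sx":-0.03,"sy":-0.029},{"sx":-0.03,"sy":-0.029},{"sx":-0.03,"sy":-0.029},{"sx":-0.03,"sy":-0.029},{"sx":-0.03,"sy":-0.029}]'
python3 to.py 0.5545 -0.169 0.15 1.335
```

```text
time_s: 1.3
eef_pos: [0.379, 0.2607, 0.233]
tool_rot: [[-0.915, 0.405, 0.001], [0.405, 0.915, 0.0], [-0.0, 0.001, -1.0]]
ft_force: [0.2, 0.6, -0.2]
gripper_width: 0.086
gripper_force: 0.0
time_s: 2.1
eef_pos: [0.5046, -0.0489, 0.233]
tool_rot: [[-0.914, 0.405, 0.001], [0.405, 0.914, 0.0], [-0.001, 0.0, -1.0]]
ft_force: [1.0, 0.7, 0.3]
gripper_width: 0.0855
gripper_force: 0.0
t 2.1 shift [-0.0942 -0.0896  0.083 ] turn [0.0006 0.0003 1.3895] grip 0.0 F [0.9528 0.7406 0.2517] yaw 2.7245105700916494 tcp [ 0.5046 -0.0489  0.233 ]
```

```bash
python3 drive.py '[{"sx":-0.0236,"sy":-0.0224},{"sx":-0.0236,"sy":-0.0224},{"sx":-0.0236,"sy":-0.0224},{"sx":-0.0236,"sy":-0.0224},{"drz":0.14},{"drz":0.14},{"drz":0.14},{"drz":0.14}]' 0.055 >/dev/null
python3 drive.py '[{"sz":0.02,"drz":0.14},{"sz":0.02,"drz":0.14},{"sz":0.02,"drz":0.14},{"sz":0.02,"drz":0.14},{"drz":0.14},{"drz":0.13},{},{}]'
python3 to.py 0.5545 -0.169 0.0815 1.335
```

```text
time_s: 3.7
eef_pos: [0.5542, -0.1673, 0.1529]
tool_rot: [[0.23, 0.973, 0.0], [0.973, -0.23, -0.0], [-0.0, 0.0, -1.0]]
ft_force: [-0.5, -0.3, 0.1]
gripper_width: 0.0551
gripper_force: 0.0
t 3.7 shift [-0.0016  0.0006  0.0714] turn [0.0003 0.     0.0033] grip 0.0 F [-0.5205 -0.255   0.121 ] yaw 1.3383418808923715 tcp [ 0.5542 -0.1673  0.1529]
```

```bash
python3 drive.py '[{"sx":-0.0016,"sy":0.0006,"sz":0.015},{"sz":0.015},{"sz":0.015},{"sz":0.013},{"sz":0.008},{"sz":0.005},{},{}]'
python3 drive.py '[{},{},{},{},{},{}]' 0
python3 to.py 0.5545 -0.169 0.0815 1.335
```

```text
time_s: 4.5
eef_pos: [0.5546, -0.169, 0.082]
tool_rot: [[0.234, 0.972, 0.001], [0.972, -0.234, -0.0], [-0.0, 0.001, -1.0]]
ft_force: [-0.5, 0.6, 0.2]
gripper_width: 0.055
gripper_force: 0.0
time_s: 5.1
eef_pos: [0.5546, -0.1691, 0.0824]
tool_rot: [[0.234, 0.972, 0.001], [0.972, -0.234, -0.0], [-0.0, 0.001, -1.0]]
ft_force: [-1.9, 0.1, 5.4]
gripper_width: 0.0136
gripper_force: 58.9
t 5.1 shift [ 0.     -0.0001  0.0009] turn [ 0.0008  0.0001 -0.0002] grip 58.86108219623566 F [-1.9157  0.1085  5.362 ] yaw 1.3347534446262603 tcp [ 0.5546 -0.1691  0.0824]
```

```bash
python3 drive.py '[{"sz":-0.01},{"sz":-0.02},{"sz":-0.02},{"sz":-0.02},{"sz":-0.02},{"sz":-0.02},{"sz":-0.02},{"sz":-0.01}]'
python3 drive.py '[{"drz":-0.14},{"drz":-0.14},{"drz":-0.14},{"drz":-0.14},{"drz":-0.14},{"drz":-0.14},{"drz":-0.14},{"drz":-0.14}]'
python3 drive.py '[{"drz":-0.14},{"drz":-0.14},{"drz":-0.14},{"drz":-0.14},{"drz":-0.14},{"drz":-0.085},{}]' >/dev/null
python3 to.py 0.4835 0.147 0.22 3.24
```

```text
time_s: 5.9
eef_pos: [0.555, -0.1692, 0.2239]
tool_rot: [[0.234, 0.972, 0.003], [0.972, -0.234, -0.001], [-0.0, 0.003, -1.0]]
ft_force: [0.0, -0.0, -0.8]
gripper_width: 0.014
gripper_force: 58.9
time_s: 6.7
eef_pos: [0.554, -0.1688, 0.2214]
tool_rot: [[-0.777, 0.63, -0.001], [0.63, 0.777, 0.0], [0.001, -0.0, -1.0]]
ft_force: [0.2, -0.7, -0.5]
gripper_width: 0.0137
gripper_force: 58.8
t 7.4 shift [0.039  0.3212 0.0016] turn [ 0.0003 -0.0007  0.0004] grip 58.83471965789795 F [-1.1906  0.0776 -0.4667] yaw -3.042760074082704 tcp [ 0.554  -0.1688  0.2214]
```

```bash
python3 drive.py '[{"sx":0.0039,"sy":0.0321},{"sx":0.0039,"sy":0.0321},{"sx":0.0039,"sy":0.0321},{"sx":0.0039,"sy":0.0321},{"sx":0.0039,"sy":0.0321},{"sx":0.0039,"sy":0.0321},{"sx":0.0039,"sy":0.0321},{"sx":0.0039,"sy":0.0321}]' >/dev/null
python3 drive.py '[{"sx":0.0039,"sy":0.0321},{"sx":0.0039,"sy":0.0321},{},{}]' >/dev/null
python3 to.py 0.4835 0.147 0.205 3.24
python3 - <<'E'
from h import *
o=[]
im=arm.read_camera("scene"); cv2.imwrite("pics/scene1.png",im)
print(proj("scene",[.4835,.147,.145]),proj("top",[.4835,.147,.145]))
im2=arm.read_camera("top"); cv2.imwrite("pics/top1.png",im2)
k=lambda i,c:cv2.resize(i[c[1]:c[1]+80,c[0]:c[0]+80],None,fx=5,fy=5,interpolation=cv2.INTER_CUBIC)
cv2.imwrite("pics/c1.png",np.hstack([k(im2,(190,200)),k(im,(240,110))]))
E
```

```text
t 8.6 shift [ 0.0002 -0.0001  0.0167] turn [-0.0003 -0.0002 -0.    ] grip 58.96572411060333 F [ 0.6524 -0.8773 -0.5252] yaw -3.0432244374164226 tcp [0.4837 0.1471 0.2217]
[[278.25033095 155.27924365]] [[228.16260399 239.22839137]]
```

View pics/c1.png

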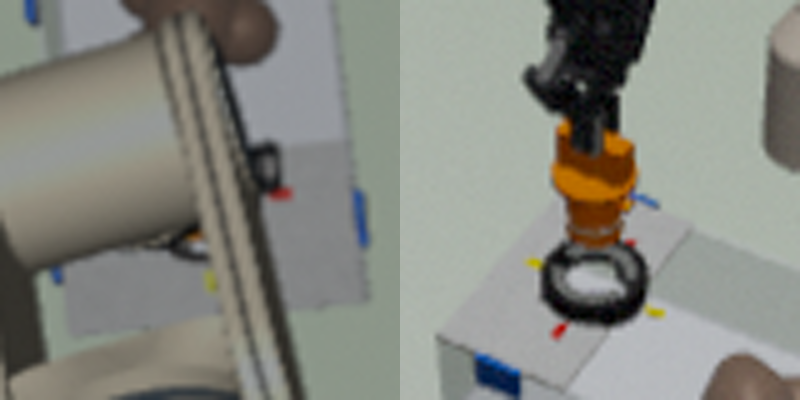

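The scene crop shows the orange cartridge hanging upright over the port ring, with a lug at px ≈ (285,151) and the body foot near (279,158). The top view is hidden by the arm. Next I fit its in-hand offset from the scene view.

```bash
cat > m2.py <<'E'
from fit import *
from scipy.spatial.transform import Rotation as Ro
im=shot("scene",6); s=arm.observe(); R=s["tool_rot"]; p=s["eef_pos"]
w=(266,136,24,26); x,y,ww,hh=w
O=np.clip(orange(im,.6)[y:y+hh,x:x+ww],0,1)
np.set_printoptions(precision=4,suppress=True,linewidth=200)
print((O*9).round().astype(int))
parts=cart(0)
V=np.ones_like(O); V[:7]=0; V[:,:3]*=(np.arange(hh)<22)[:,None]; V[20:, 18:]=0
def cost(q,tilt=True):
    dx,dy,dz,ty=q if len(q)==4 else (*q,0)
    T=np.eye(4); T[:3,:3]=R@Ro.from_rotvec([np.pi,0,0]).as_matrix()@Ro.from_rotvec([0,ty,0]).as_matrix()
    g=p+R@[dx,dy,.003+dz]; T[:3,3]=g-T[:3,:3]@[0,0,.0725]
    return (V*(mask("scene",parts,T,w)-O)**2).sum()
for tag,q0,fix in(("x,z",[0,0,0],1),("x,y",[0,0,0],2),("x,z,tilt",[0,0,0,0],1)):
    keep=[i for i in range(len(q0)) if i!=fix]
    def f(v):
        q=np.zeros(len(q0)); q[keep]=v; return cost(q)
    n=len(keep); S=np.vstack([np.zeros(n),.004*np.eye(n)]); 
    if n==3:S[3,2]=.08
    r=minimize(f,np.zeros(n),method="Nelder-Mead",options=dict(initial_simplex=S,xatol=1e-5,fatol=1e-4)); print(tag,r.x,r.fun,f(np.zeros(n)))
E
python3 m2.py
```

```text
[[0 0 0 0 0 3 9 9 3 0 0 0 0 0 0 9 9 0 0 0 0 0 0 0]
 [0 0 0 0 0 0 9 9 1 0 0 0 0 0 1 9 9 4 0 0 0 0 0 0]
 [0 0 0 0 0 0 9 8 0 0 0 0 0 0 1 9 9 9 7 5 0 0 0 0]
 [0 0 0 0 0 0 9 9 3 0 0 0 0 0 1 9 9 9 9 9 2 0 0 0]
 [0 0 0 0 0 0 9 9 9 4 4 1 0 0 2 9 9 9 9 9 2 0 0 0]
 [0 0 0 0 0 0 9 9 9 9 8 3 0 1 9 9 9 9 9 9 0 0 0 0]
 [0 0 0 0 0 1 9 9 9 9 9 9 9 9 9 9 9 9 9 9 0 0 0 0]
 [0 0 0 0 1 9 9 9 9 9 9 9 9 9 9 9 9 9 9 9 9 0 0 0]
 [0 0 0 0 2 9 9 9 9 9 9 9 9 9 9 9 9 9 9 9 9 0 0 0]
 [0 0 0 0 2 9 9 9 9 9 9 9 9 9 9 9 9 9 9 9 9 0 0 0]
 [0 0 0 0 0 9 9 9 9 9 9 9 9 9 9 9 9 9 9 9 9 0 0 0]
 [0 0 0 0 0 6 9 9 9 9 9 9 9 9 9 9 9 9 9 9 4 0 0 0]
 [0 0 0 0 0 0 9 9 9 9 9 9 9 9 9 9 9 9 9 9 0 0 0 0]
 [0 0 0 0 0 0 0 8 9 9 9 9 9 9 9 9 9 9 9 4 0 0 0 0]
 [0 0 0 0 0 0 0 0 9 9 9 9 9 9 9 9 9 9 9 6 0 0 0 0]
 [0 0 0 0 0 0 0 0 9 9 9 9 9 9 9 9 9 9 9 9 0 0 0 0]
 [0 0 0 0 0 0 0 0 9 9 9 9 9 9 9 9 9 9 0 0 0 0 0 0]
 [0 0 0 0 0 0 0 0 9 9 9 9 9 9 9 9 9 6 0 0 0 0 0 0]
 [0 0 0 0 0 0 0 0 5 8 9 9 9 9 9 9 2 1 0 0 0 0 0 0]
 [0 0 0 0 0 0 0 0 1 0 2 5 9 4 7 5 0 0 0 0 0 0 0 0]
 [0 0 0 0 0 0 0 0 3 0 0 0 2 0 2 1 2 7 0 0 0 0 0 0]
 [0 0 0 0 0 0 0 0 4 9 9 1 1 1 3 6 9 9 0 0 0 0 0 0]
 [0 0 0 0 0 0 0 0 0 2 8 9 9 9 9 6 3 0 0 4 4 0 0 0]
 [0 0 0 0 0 0 0 0 0 0 0 3 5 3 2 0 0 0 0 0 0 0 0 0]
 [0 0 0 0 0 0 0 0 0 0 0 0 0 0 0 0 0 0 0 0 0 0 0 0]
 [0 0 0 0 0 0 0 0 0 0 0 0 0 0 0 0 0 0 0 0 0 0 0 0]]
x,z [-0.0012 -0.0038] 30.02631432390664 36.854776633320284
x,y [0.001  0.0038] 29.393386608076636 36.854776633320284
x,z,tilt [ 0.0005 -0.0042  0.0508] 28.570169754775847 36.854776633320284
```

```bash
sed -i 's/^def cost/V[17:22]=0\ndef cost/; s/^print((O.*//' m2.py; python3 m2.py
python3 - <<'E'
from fit import *
im=np.load("ims.npz")["scene"]
w=(222,228,36,38); x,y,ww,hh=w
O=orange(im,.6)[y:y+hh,x:x+ww]; np.set_printoptions(precision=4,suppress=True,linewidth=200)
V=np.ones_like(O)
parts=cart(.022)[2:]; V[262-y:]=0
print((O*9).round().astype(int)[20:]); print((mask("scene",parts,TT(.5545,-.169,.006,1.335),w)*9).round().astype(int)[20:])
for fix in ("xyyaw","z,x"):
    f=(lambda q:(V*(mask("scene",parts,TT(q[0],q[1],.006,q[2]),w)-O)**2).sum()) if fix=="xyyaw" else (lambda q:(V*(mask("scene",parts,TT(q[0],-.169+(q[0]-.5545)*.2,q[1],q[2]),w)-O)**2).sum())
    q0=np.array([.5545,-.169 if fix=="xyyaw" else .006,1.335]); S=np.vstack([q0,q0+np.diag([.004,.004,.1])])
    r=minimize(f,q0,method="Nelder-Mead",options=dict(initial_simplex=S,xatol=1e-5,fatol=1e-4));print(fix,r.x,r.fun,f(q0))
E
```

```text
x,z [ 0.0004 -0.0029] 9.734916257230804 14.190760097546423
x,y [0.0012 0.0039] 9.227085026294116 14.190760097546423
x,z,tilt [ 0.0007 -0.0039  0.0594] 8.689037042375007 14.190760097546423
[[0 0 0 0 0 0 6 9 9 9 9 9 9 9 9 9 9 9 9 9 9 9 9 4 0 0 0 0 0 0 0 1 0 0 0 0]
 [0 0 0 0 0 0 3 9 9 9 9 9 9 9 9 9 9 9 9 9 9 9 9 1 0 0 0 0 0 0 0 1 0 0 0 0]
 [0 0 0 0 0 0 1 7 9 9 9 9 9 9 9 9 9 9 9 9 9 8 3 0 0 0 0 0 0 0 0 1 0 0 0 0]
 [0 0 0 0 0 0 0 1 8 9 9 9 9 9 9 9 9 9 9 9 9 3 1 0 0 0 0 0 0 1 1 2 0 0 0 0]
 [0 0 0 0 0 0 0 0 7 9 9 9 9 9 9 9 9 9 9 9 9 0 0 0 0 0 0 0 0 1 1 0 0 0 0 0]
 [0 0 0 0 0 0 0 0 8 9 6 9 9 9 9 9 9 9 9 9 9 0 0 0 0 0 0 0 1 1 0 0 0 0 0 0]
 [0 0 0 0 0 0 0 0 0 2 1 8 9 9 9 9 9 9 9 6 0 0 0 0 0 0 0 1 1 1 0 0 0 0 0 0]
 [0 0 0 0 0 0 0 0 0 0 1 3 9 9 9 9 9 6 7 1 0 0 0 0 0 0 0 1 1 0 0 0 0 0 0 0]
 [0 0 0 0 0 0 0 0 0 0 0 0 1 2 4 4 5 1 1 0 0 0 0 0 0 0 1 1 0 0 0 0 0 0 0 0]
 [0 0 0 0 0 0 0 0 0 0 0 0 0 0 0 0 0 0 0 0 0 0 0 0 0 1 2 2 0 0 0 0 0 0 0 0]
 [0 0 0 0 0 0 0 0 0 0 0 0 0 0 0 0 0 0 0 0 0 0 0 0 0 1 1 0 0 0 0 0 0 0 0 0]
 [0 0 0 0 0 0 0 0 0 0 0 0 0 0 0 0 0 0 0 0 0 0 0 0 1 1 0 0 0 0 0 0 0 0 0 0]
 [0 0 0 0 0 
[... 1223 characters left out ...]
0 0 0 0 0 0 0 0 0 0 0 0 0 0 0 0 0 0 0 0]
 [0 0 0 0 0 0 0 0 0 0 0 0 0 0 0 0 0 0 0 0 0 0 0 0 0 0 0 0 0 0 0 0 0 0 0 0]
 [0 0 0 0 0 0 0 0 0 0 0 0 0 0 0 0 0 0 0 0 0 0 0 0 0 0 0 0 0 0 0 0 0 0 0 0]
 [0 0 0 0 0 0 0 0 0 0 0 0 0 0 0 0 0 0 0 0 0 0 0 0 0 0 0 0 0 0 0 0 0 0 0 0]
 [0 0 0 0 0 0 0 0 0 0 0 0 0 0 0 0 0 0 0 0 0 0 0 0 0 0 0 0 0 0 0 0 0 0 0 0]
 [0 0 0 0 0 0 0 0 0 0 0 0 0 0 0 0 0 0 0 0 0 0 0 0 0 0 0 0 0 0 0 0 0 0 0 0]
 [0 0 0 0 0 0 0 0 0 0 0 0 0 0 0 0 0 0 0 0 0 0 0 0 0 0 0 0 0 0 0 0 0 0 0 0]
 [0 0 0 0 0 0 0 0 0 0 0 0 0 0 0 0 0 0 0 0 0 0 0 0 0 0 0 0 0 0 0 0 0 0 0 0]]
xyyaw [ 0.5569 -0.1718  1.4257] 15.907966624962238 30.221097195830808
z,x [0.5544 0.0006 1.4422] 15.48259759493973 30.221097195830808
```

```bash
python3 drive.py '[{"sx":-0.0006,"sz":0.015},{"sz":0.015},{"sz":0.01},{"sz":0.003},{"sz":0.003},{}]'
python3 drive.py '[{"sz":0.003},{"sz":0.003},{}]'
python3 to.py 0.4835 0.147 0.15 3.24
```

```text
time_s: 9.9
eef_pos: [0.4846, 0.1468, 0.1757]
tool_rot: [[-0.995, -0.098, -0.0], [-0.098, 0.995, -0.0], [0.0, -0.0, -1.0]]
ft_force: [-1.1, -0.3, -2.3]
gripper_width: 0.014
gripper_force: 58.9
time_s: 10.2
eef_pos: [0.4845, 0.1467, 0.1695]
tool_rot: [[-0.995, -0.098, -0.0], [-0.098, 0.995, -0.0], [0.0, -0.0, -1.0]]
ft_force: [0.0, 1.1, -0.8]
gripper_width: 0.0138
gripper_force: 59.0
t 10.2 shift [0.0009 0.0004 0.0195] turn [-0.0001 -0.0002 -0.0002] grip 58.95348072052002 F [ 0.0244  1.1477 -0.8147] yaw -3.04333915062007 tcp [0.4845 0.1467 0.1695]
```

No contact yet; the foot is presumably inside the bore. I'll continue in small steps.

```bash
python3 drive.py '[{"sz":0.003},{"sz":0.003},{"sz":0.003},{}]'
python3 drive.py '[{"sz":0.003},{"sz":0.003},{}]'
python3 to.py 0.4835 0.147 0.136 3.24
```

```text
time_s: 10.6
eef_pos: [0.4844, 0.1466, 0.1602]
tool_rot: [[-0.995, -0.098, -0.001], [-0.098, 0.995, -0.0], [0.001, -0.0, -1.0]]
ft_force: [-0.2, -0.4, -1.4]
gripper_width: 0.0134
gripper_force: 59.0
time_s: 10.9
eef_pos: [0.4845, 0.1466, 0.1543]
tool_rot: [[-0.995, -0.098, -0.0], [-0.098, 0.995, -0.0], [0.0, -0.0, -1.0]]
ft_force: [-0.4, -0.2, -0.6]
gripper_width: 0.0137
gripper_force: 58.9
t 10.9 shift [0.0009 0.0004 0.0183] turn [-0.0001 -0.0005 -0.0002] grip 58.94818961620331 F [-0.3511 -0.1762 -0.6487] yaw -3.043388914866253 tcp [0.4845 0.1466 0.1543]
```

```bash
python3 drive.py '[{"sz":0.003},{"sz":0.003},{}]' | grep -E "eef|ft"
python3 drive.py '[{"sz":0.003},{}]'| grep -E "eef|ft"
python3 drive.py '[{"sz":0.002},{}]'| grep -E "eef|ft"
```

```text
eef_pos: [0.4846, 0.1467, 0.1485]
ft_force: [-1.4, -0.1, 1.3]
eef_pos: [0.4847, 0.1468, 0.1457]
ft_force: [-1.0, -0.1, 3.4]
eef_pos: [0.4847, 0.1468, 0.1439]
ft_force: [-2.0, -0.7, 5.1]
```

Spring contact at TCP z ≈ 0.1475, and the lugs are already in the notches. Pushing on to full depth.

```bash
python3 drive.py '[{"sz":0.003},{}]' | grep -E "eef|ft"
python3 drive.py '[{"sz":0.002},{"sz":0.001},{}]'| grep -E "eef|ft"
python3 drive.py '[{"sz":0.002},{}]'| grep -E "eef|ft"
python3 drive.py '[{"sz":0.001},{}]'| grep -E "eef|ft"
```

```text
eef_pos: [0.4847, 0.1468, 0.141]
ft_force: [-2.1, -1.4, 6.1]
eef_pos: [0.4848, 0.1468, 0.1384]
ft_force: [-4.7, 0.3, 8.8]
eef_pos: [0.4848, 0.1467, 0.1369]
ft_force: [-6.2, -1.8, 15.0]
eef_pos: [0.4848, 0.1467, 0.1367]
ft_force: [-8.9, -3.4, 25.6]
```

The cap disc is on the rim (force jumps to 25 N at z ≈ 0.137). Relieving the side load, then starting the twist.

```bash
python3 drive.py '[{"sx":0.001,"sy":0.0003},{}]' | grep -E "eef|ft"
python3 drive.py '[{"drz":0.07},{"drz":0.07},{}]'| grep -E "eef|ft"
python3 to.py 0.4835 0.147 0.136 1.669; python3 -c "
from workcell import arm; print(arm.observe()['wrist_torque'])"
```

```text
eef_pos: [0.4847, 0.1468, 0.1368]
ft_force: [-4.7, -4.8, 22.2]
eef_pos: [0.4844, 0.1472, 0.1367]
ft_force: [-6.5, -0.7, 22.1]
t 13.0 shift [ 0.0009 -0.0003  0.0007] turn [0.002  0.0011 1.429 ] grip 61.680275201797485 F [-6.5115 -0.7189 22.1244] yaw 3.098027368324442 tcp [0.4844 0.1472 0.1367]
[-0.10955422  1.20028436  0.0401261 ]
```

```bash
python3 drive.py '[{"drz":0.08},{"drz":0.08},{"drz":0.08},{}]'| grep -E "eef|ft"
python3 to.py 0.4835 0.147 0.136 1.669; python3 -c "
from workcell import arm; print(arm.observe()['wrist_torque'])"
```

```text
eef_pos: [0.4842, 0.1474, 0.1367]
ft_force: [-7.4, -0.9, 22.4]
t 13.4 shift [ 0.0006 -0.0006  0.0007] turn [0.002  0.0006 1.1888] grip 61.720805168151855 F [-7.4317 -0.8857 22.4152] yaw 2.857794569819255 tcp [0.4842 0.1474 0.1367]
[0.0811103  1.24191699 0.06638527]
```

Torque stays low at 0.38 rad, beyond the notch play, so it is turning freely under the flange.

```bash
python3 drive.py '[{"drz":0.1},{"drz":0.1},{"drz":0.1},{"drz":0.1},{"drz":0.1},{}]'| grep -E "eef|ft"
python3 drive.py '[{"drz":0.1},{"drz":0.1},{"drz":0.1},{"drz":0.1},{"drz":0.1},{"drz":0.1},{}]'| grep -E "eef|ft"
python3 to.py 0.4835 0.147 0.136 1.669; python3 -c "
from workcell import arm; print(arm.observe()['wrist_torque'])"
```

```text
eef_pos: [0.4843, 0.1474, 0.1367]
ft_force: [-8.0, -0.3, 21.6]
eef_pos: [0.4842, 0.1473, 0.1367]
ft_force: [-7.5, -0.3, 22.5]
t 14.7 shift [-0.0002 -0.0008  0.0007] turn [ 0.0018 -0.0004  0.0883] grip 61.798861026763916 F [-7.5218 -0.3321 22.4653] yaw 1.7572896198420367 tcp [0.4842 0.1473 0.1367]
[-0.06804538  1.20823263 -0.02732116]
```

```bash
python3 drive.py '[{"drz":0.05},{"drz":0.04},{}]'| grep -E "eef|ft"
python3 to.py 0.4835 0.147 0.136 1.669; python3 -c "
from workcell import arm; print(arm.observe()['wrist_torque'])"
python3 drive.py '[{"drz":0.03},{}]'| grep -E "eef|ft"
python3 to.py 0.4835 0.147 0.136 1.669; python3 -c "
from workcell import arm; print(arm.observe()['wrist_torque'])"
```

```text
eef_pos: [0.4842, 0.1473, 0.1367]
ft_force: [-7.3, -0.3, 23.4]
t 15.0 shift [-0.0002 -0.0007  0.0007] turn [ 0.0017 -0.0005  0.0001] grip 61.84146344661713 F [-7.269  -0.2884 23.3534] yaw 1.6691056979652172 tcp [0.4842 0.1473 0.1367]
[-0.01717105  1.2737757   0.15141554]
eef_pos: [0.4842, 0.1474, 0.1367]
ft_force: [-8.8, -0.5, 23.2]
t 15.2 shift [-0.0003 -0.0007  0.0007] turn [ 0.0017 -0.0005 -0.0294] grip 61.90723121166229 F [-8.7604 -0.5033 23.2406] yaw 1.6396185463893782 tcp [0.4842 0.1474 0.1367]
[0.00426644 1.32941006 0.21402679]
```

A quarter turn is reached and the torque is starting to rise at the stop. I'll ease up so the spring lifts the lugs into the lock recesses.

```bash
for i in 1; do python3 drive.py '[{"sz":-0.002},{"sz":-0.001},{}]'| grep -E "eef|ft"; done
python3 drive.py '[{"sz":-0.001},{"sz":-0.001},{}]'| grep -E "eef|ft"
python3 drive.py '[{"sz":-0.001},{"sz":-0.001},{}]'| grep -E "eef|ft"
python3 to.py 0.4835 0.147 0.136 1.669
```

```text
eef_pos: [0.4842, 0.1472, 0.1387]
ft_force: [-3.3, 0.9, 8.5]
eef_pos: [0.4842, 0.1472, 0.1404]
ft_force: [-3.4, 1.4, 8.2]
eef_pos: [0.4841, 0.1471, 0.1423]
ft_force: [-2.6, 0.6, 6.9]
t 16.1 shift [-0.0001 -0.0006  0.0063] turn [ 0.0013 -0.0002 -0.0289] grip 59.93355989456177 F [-2.6064  0.575   6.9014] yaw 1.6400902600650382 tcp [0.4841 0.1471 0.1423]
```

```bash
python3 drive.py '[{"sz":-0.001},{}]'| grep -E "eef|ft"
python3 drive.py '[{"sz":-0.0007},{},{}]'| grep -E "eef|ft"
python3 - <<'E'
from h import *
im=arm.read_camera("scene")
cv2.imwrite("pics/c2.png",cv2.resize(im[110:190,240:320],None,fx=6,fy=6,interpolation=cv2.INTER_CUBIC))
E
```

```text
eef_pos: [0.484, 0.1471, 0.1432]
ft_force: [-2.0, 1.0, 6.4]
eef_pos: [0.4838, 0.1471, 0.1433]
ft_force: [0.8, 2.7, -0.8]
```

View pics/c2.png

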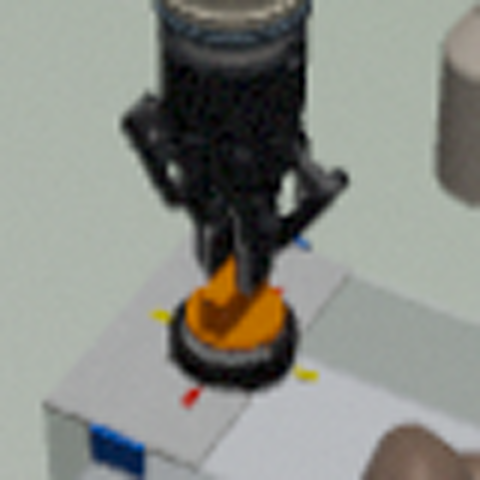

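The crop shows the cap seated in the ring at ≈ (235,320), with the bar lying along the red lock marks, (190,397) to (275,292). The upward force now goes into the flange (TCP stopped at 0.1433), so it is locked and still gripped. Handing in.

```bash
python3 -c "
from workcell import arm; s=arm.observe(); print(s['gripper_force'],s['time_s']); print(arm.close_job())"
```

```text
59.15961742401123 16.65
the job is handed in; nothing more can be done
None
```

The orange cartridge is pushed in, turned a quarter turn clockwise and locked in the port, still gripped at about 59 N; I handed the job in at 16.65 s, and no verdict was returned.

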